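# Hang the nut scoop beside the spoon on the serving stand

## Robot

A 7-joint arm with a two-finger parallel gripper is mounted at the origin on the work surface. World frame = base frame: x ahead of the robot, y to its left, z up, the work surface at z = 0. Lengths are in m, angles in degrees, forces in N, time in s.
With the tool pointing down it reaches from about 0.425 to 1.025 m from the base axis. Payload 9.4 kg.
Tool frame: the origin (TCP) lies at the very end of the fingers, on their centre line; the grasp point (between the pads) lies 19 mm behind it; z points along the fingers, y is the line along which they close (so a half turn about z gives the same grasp; the last joint's range is limited). The gripper opens to 85 mm and grips with 20 to 120 N. Pads are 22 mm wide; open, the fingers measure 114 mm over their backs; the gripper's body (76 mm by 85 mm) begins 54 mm behind the grasp point. The pads swing forward as they close: fully open they stand 13 mm farther back than shut.
Start: joints at [61.381, 34.337, -0.143, 91.639, 0.103, 54.024, -4.572], TCP at [0.297, -0.661, 0.231] pointing down, gripper open.
Joint ranges: [-147.43, 147.43], [-19.82, 112.94], [-74.19, 73.91], [6.32, 146.72], [-59.91, 239.91], [6.04, 106.73], [-150.56, 150.56]. Speed limits (degrees/s): [127.2, 127.2, 172.46, 172.46, 180, 180, 180].

## Interface

Orientations are given as a 3x3 rotation matrix whose columns are the frame's x, y, z axes.
In Python, from workcell import arm, cams gives the robot as it stands.
- The arm moves only by the shell command python3 -m jog 'ROWS' [FORCE]. ROWS is JSON, a list of rows, each an object with "slide": the shift along the tool's x, y, z each as a share of 0.8 m, from -1 to 1, a list of three; "yaw": the turn about the tool's z as a share of 45 degrees, from -1 to 1; "jaw": the opening, from -1 (shut) to 1 (fully open). A call has 1 to 20 rows; each row is the pose to reach, as a shift and turn from the pose commanded when the call began, along the tool's axes at that moment; what a row does not reach only later rows make up. A row lasts 1/10 s, in which the tool goes at most 50 mm and 8.59 degrees, less where a joint would pass 70% of its speed; a pose out of reach is approached as far as the arm can. A call with a number of a shift or a turn outside -1 to 1 is refused whole. A call with a gripper value outside its range is refused whole. The fingers move at their own pace and stop on an object; FORCE is the grip in N (left out, the last holds). Time passes only in rows, so rows that repeat a pose let the fingers close. It gives the time, the measured TCP pose, the force, the opening and the grip force at its end, in the units of the state.
- arm.state(): the state, without advancing time (a new reading comes with each control period).
- cams.read_camera(name): name is "side" or "top"; returns a dict with "frame" (400x640x3 uint8, blue, green, red), "range_z" (400x640 float32, m along the optical axis (not along the pixel's ray), 0 where there is no reading), "fx", "fy", "cx", "cy" (pixels), "xyz" and "orientation" of the camera in the world. Camera axes: x right, y down, z forward; pixel columns grow to the right and rows downward; lengths in m; the calibration is good to about 2 mm. A picture is of the moment at which its call begins.
- arm.job_done(): hands the job in; it is judged then, once.
The state is a dict: "time_s": time; "q": joint angles; "dq": joint speeds; "tau": joint torques, N m; "eef_pos": TCP position; "orientation": TCP orientation; "force": force on the tool from outside, world axes, zero at the start; "torque": the same for the moment, N m; "grip_width": opening from 0.0 (shut) to 1.0 (fully open); "finger_force": force on a finger pad.
Only numpy, scipy, OpenCV 4.12 (cv2) and the standard library are available. Lean on these libraries where they do the work, as an engineer would, in place of code of your own. Each camera call takes 0.05 s, during which the arm holds its last target. There are 200 camera calls.

## Task

Take the nut scoop out of its wooden holder, bring its eye over the upturned tip of the hook where the spoon hangs, and with it push the spoon back along the bar until you feel the pair pressed snugly against the rubber buffer (about 5 N, never above 15 N). Then let the scoop down behind the tip and let go, so that both hang still and close together at the back of the hook. Do not lift or tilt the spoon or touch it with the gripper, do not drive the scoop hard against the stand, and leave the other things where they are.

Things in the scene. Friction and masses are not known exactly. Their poses are not given: they have to be found in the camera images.
- stand: Fixed stand, wooden base 130 x 100 x 14 mm, origin on the table under the hook, z up. Steel bar along x at y = 0, 12 wide, 10 high, top at z = 185, from the wooden upright's face (x = 50; 205 tall, 40 wide) to a tip (x = -36 to -44, 12 wide) turned up 14 mm above the bar. A black rubber buffer (32 wide, z = 167 to 201) round the bar's root stands 4 to 20 mm out of the upright: not measured.
- hook_root (a point): Point on the stand: middle of the bar's top where it meets the upright's front face (stand x = +50, y = 0, z = 185 mm).
- hook_tip (a point): Point on the stand: top of the upturned tip, middle of its thickness (stand x = -40, y = 0, z = 199 mm).
- scoop: Loose nut scoop, 110-225 g, 160 mm tall, upright in the holder. Origin: centre of underside, z up. Square steel pan below (26 in x, 46 in y, 50 high), 10 mm shaft, wooden head from z = 85 to 160, 30 thick in x, 36 wide in y. A closed eye 20 wide, 40 high (z = 93 to 133) runs through the head along x. Grip the head across its 36 mm near the top. It may hang either way round.
- scoop_eye (a point): Middle of the roof of the scoop's eye (133 mm above its underside); it rests on the bar's top when hung.
- spoon: Loose spoon, 100-195 g, hanging upright on the bar, x along the bar. Head like the scoop's (30 thick, 36 wide, z = 85 to 160, eye 20 x 40); round steel bowl 50 across. Origin 133 mm below the eye's roof. It starts with under 30 mm of bar free between it and the tip; it slides at about 1 N of friction until its head meets the buffer, which is rigid, somewhere 11 to 43 mm farther back.
- spoon_eye (a point): Middle of the roof of the spoon's eye, where it rests on the bar.
- holder: Fixed dark wooden open box, 50 (x) x 68 (y) x 45 mm high, walls and floor 8 mm; the scoop's pan stands in it with 4 mm of play along x and 3 mm along y, the scoop's axes parallel to the holder's. Origin at the centre of its underside.
- sauce: Bystander: sauce bottle, 60 mm across, 170 mm tall; origin at the centre of its underside.
- bowl: Bystander: white bowl, 120 mm across, 45 mm high; origin at the centre of its underside.
- remote: Bystander: black remote control lying flat, 150 x 45 x 18 mm, long axis x; origin at the centre of its underside.

How it is judged:
By the outcome, as a careful person would: the job done as asked, in the order asked, and still so for the second after the job is handed in, with the robot touching nothing.
It also fails if it takes over 72 s, if anything falls off the work surface, if the arm or the gripper's body presses on something with over 40 N, if the wrist force passes 120 N, or if a joint passes its speed limit or range.

## Working session

There is one attempt and no reset: what is moved stays moved. The work goes in short steps, Python scripts to look and compute and a shell command to move; the robot and the scene stay as the last step left them, time stands still between calls to the robot, and variables do not carry over. Pictures are saved under pics/ and viewed, at most 10 in all, crops included, and the job is handed in when it is done.

```bash
mkdir -p pics; ls
cat > h.py <<'E'
import numpy as np,cv2
from workcell import arm,cams
def shot(n):
    c=cams.read_camera(n); np.savez('pics/%s.npz'%n,**c); return c
def pts(c):
    z=c['range_z'];v,u=np.mgrid[:z.shape[0],:z.shape[1]]
    P=np.stack([(u-c['cx'])/c['fx']*z,(v-c['cy'])/c['fy']*z,z],-1)
    return P@np.array(c['orientation']).T+c['xyz']
E
python3 - <<'E'
from h import *
for n in('side','top'):
    c=shot(n);cv2.imwrite('pics/%s0.png'%n,c['frame']);print(n,c['xyz'],np.round(c['orientation'],3).tolist(),c['fx'])
s=arm.state();print(s)
E
```

```text
pics
side [0.37912699 0.74126037 0.75707379] [[-0.971, -0.154, 0.183], [-0.239, 0.607, -0.758], [0.005, -0.78, -0.626]] 387.69101646665763
top [ 0.49078712 -0.00869428  1.03395989] [[-0.008, -0.994, 0.105], [-1.0, 0.011, 0.027], [-0.028, -0.105, -0.994]] 418.1825481420933
{'time_s': 0.1, 'q': array([61.37822109, 34.38099326, -0.14394724, 91.67577146,  0.10526325,
       54.02284773, -4.57130372]), 'dq': array([ 0.04394507, -0.06077805,  0.04534861, -0.19719349,  0.10503405,
        0.03825069,  0.04586252]), 'tau': array([ 5.15268766e-03, -7.77993894e+01,  1.57006435e+00, -2.58626229e+01,
        1.26799344e-02,  5.43981325e-03, -1.12950664e-05]), 'eef_pos': array([ 0.29730263, -0.66078959,  0.23049399]), 'orientation': array([[ 9.11896490e-01,  4.10419619e-01, -7.26698709e-04],
       [ 4.10420224e-01, -9.11895739e-01,  1.18360876e-03],
       [-1.76897199e-04, -1.37758052e-03, -9.99999035e-01]]), 'force': array([-0.01617492, -0.7948578 , -0.04158987]), 'torque': array([ 0.01681274, -0.02183175, -0.01911391]), 'finger_force': 0.0, 'grip_width': 0.9990675324374841}
```

View pics/side0.png

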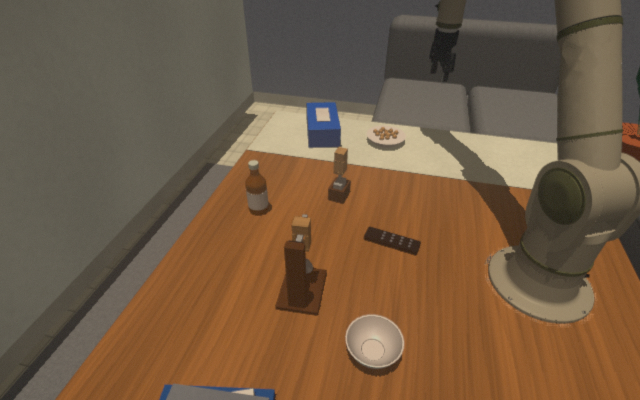

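View pics/top0.png

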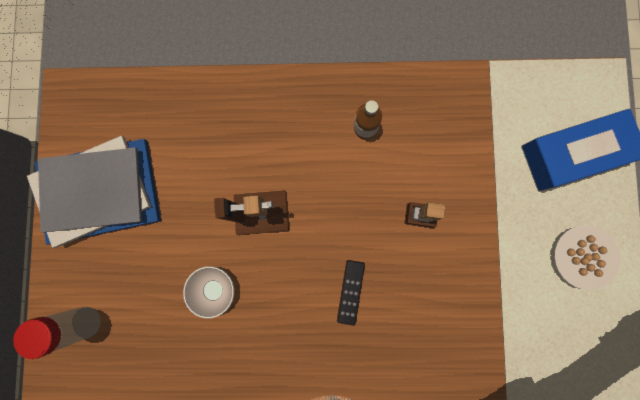

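The side view shows the stand at about (303,270), with the spoon in front of it, and the scoop in its holder at (340,175). In the top view the stand is at (262,212) with its upright on the left and the hook tip pointing right; the scoop's head is at (436,211). The bottle is at (369,120), the remote at (351,292) and the bowl at (209,292).

Run:
```python
from h import *
c=dict(np.load('pics/top.npz'));P=pts(c)
f=c['frame']
a=cv2.resize(f[180:250,205:305],None,fx=7.5,fy=7.5,interpolation=cv2.INTER_CUBIC)[:290*2]
b=cv2.resize(f[190:240,395:455],None,fx=10,fy=10,interpolation=cv2.INTER_CUBIC)
cv2.imwrite('pics/a.png',a);cv2.imwrite('pics/b.png',b)
def rect(nm,u0,u1,v0,v1,z0,z1):
    Q=P[v0:v1,u0:u1].reshape(-1,3);Q=Q[(Q[:,2]>z0)&(Q[:,2]<z1)]
    r=cv2.minAreaRect(Q[:,:2].astype(np.float32)*1000);print(nm,len(Q),'z',np.round(np.percentile(Q[:,2],[5,50,95]),4),'mean',Q[:,:2].mean(0).round(4),np.round(r[0],1),np.round(r[1],1),round(r[2],1))
rect('base',205,305,180,250,.009,.02)
rect('upright',205,305,180,250,.203,.212)
rect('upr2',205,240,180,250,.195,.212)
rect('spoonhead',240,305,180,250,.205,.3)
rect('bar',225,305,180,250,.178,.19)
rect('tip',262,305,180,250,.175,.205)
rect('scoophead',395,455,190,240,.15,.185)
rect('holder',395,455,190,240,.038,.05)
for z in(.1,):
    print(np.round(P[212,225:300:3,2],3)); print(np.round(P[205,225:300:3,2],3)); print(np.round(P[212,400:450:3,2],3))
c=shot('side');P=pts(c);
rect('S scoop',320,360,140,205,.155,.185)
rect('S spoonhead',280,320,205,260,.2,.24)
rect('S upr',270,320,230,310,.2,.21)
rect('S base',270,330,230,312,.009,.018)
rect('S holder',320,360,140,205,.04,.05)
```

```text
base 1458 z [0.0118 0.015  0.0181] mean [0.5585 0.1584] [564.2 169.4] [100.1 129.7] 4.1
upright 292 z [0.2037 0.2065 0.2117] mean [0.5616 0.1988] [562.2 184.1] [39.  90.5] 2.6
upr2 270 z [0.2004 0.2052 0.208 ] mean [0.5605 0.2156] [560.7 215.7] [39.8 26.6] 4.4
spoonhead 283 z [0.2095 0.2128 0.2153] mean [0.565  0.1539] [565.3 154.6] [36.1 30.9] 4.5
bar 174 z [0.1815 0.1858 0.1888] mean [0.5632 0.1687] [564.  162.5] [37.  94.3] 3.5
tip 71 z [0.1835 0.1874 0.2011] mean [0.5669 0.1254] [567.3 126.3] [12.2 21.5] 4.2
scoophead 287 z [0.1579 0.1687 0.1715] mean [ 0.5531 -0.2175] [ 553.7 -219. ] [36.1 30. ] 81.0
holder 230 z [0.0406 0.0458 0.0487] mean [ 0.5489 -0.2076] [ 553.7 -219.2] [68.4 50.2] 81.0
[0.202 0.201 0.176 0.121 0.093 0.06  0.026 0.215 0.212 0.213 0.213 0.213
 0.186 0.144 0.015 0.015 0.013 0.012 0.015 0.018 0.017 0.003 0.001 0.004
 0.001]
[ 0.202  0.196  0.183  0.185  0.185  0.185  0.186  0.215  0.213  0.21
  0.21   0.212  0.188  0.185  0.186  0.201  0.015  0.016  0.015  0.013
  0.014  0.003  0.001  0.002 -0.001]
[0.003 0.001 0.013 0.047 0.03  0.061 0.059 0.116 0.145 0.168 0.169 0.169
 0.172 0.17  0.17  0.003 0.001]
S scoop 109 z [0.1566 0.1661 0.1687] mean [ 0.5512 -0.2123] [ 551.7 -216.5] [39.8 28.9] 80.8
S spoonhead 397 z [0.2009 0.2057 0.2123] mean [0.5606 0.1863] [560.6 186.7] [39.1 90.8] 3.7
S upr 176 z [0.2004 0.204  0.2059] mean [0.5585 0.2199] [560.3 201.1] [39.1 61.2] 5.7
S base 1000 z [0.0107 0.0132 0.0156] mean [0.5504 0.1827] [562.6 172. ] [100.2 130.4] 4.2
S holder 125 z [0.0415 0.044  0.0468] mean [ 0.5516 -0.2071] [ 552.7 -216. ] [72.2 50.8] 80.2
```

View pics/a.png

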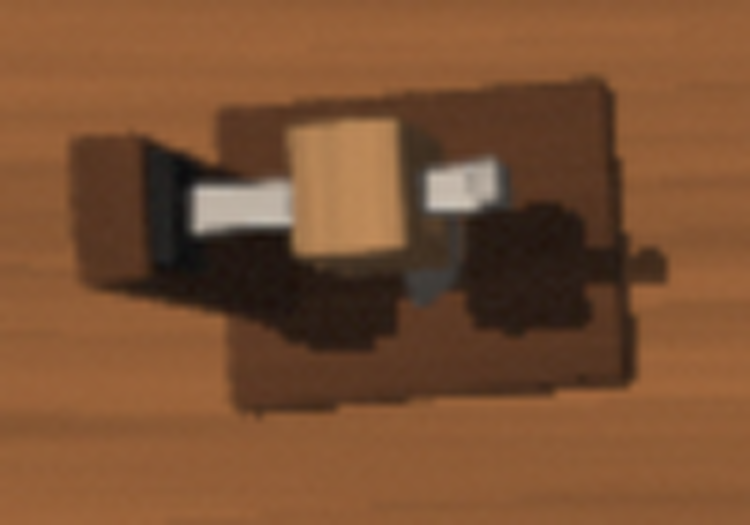

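View pics/b.png

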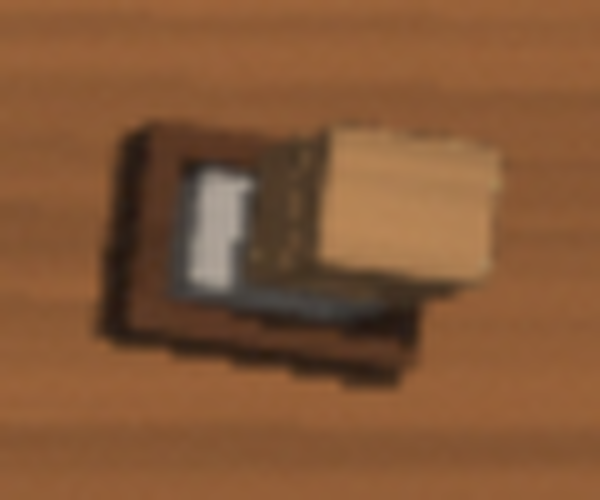

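The crops show the stand turned about 4°, with the spoon mid-bar. The buffer is dark at crop x 150–190 and the tip ends at crop x 500. The scoop's head is centred over its holder, which is turned about 9°. I'll check the spoon bowl's shape against the pan, then move.

Run:
```python
from h import *
a=np.radians(94.1);X=np.array([np.cos(a),np.sin(a)]);Y=np.array([-X[1],X[0]])
o=np.array([.5647,.1595])
for n in('top','side'):
    P=pts(dict(np.load(f'pics/{n}.npz'))).reshape(-1,3)
    L=np.c_[(P[:,:2]-o)@X,(P[:,:2]-o)@Y,P[:,2]]*1000
    m=(abs(L[:,0])<90)&(abs(L[:,1])<60)
    L=L[m]
    for nm,b in dict(head=(205,225,-30,20),upr=(195,212,40,100),tipz=(193,206,-60,-25),bar=(180,191,-36,38),base=(9,18,-80,80)).items():
        q=L[(L[:,2]>b[0])&(L[:,2]<b[1])&(L[:,0]>b[2])&(L[:,0]<b[3])]
        if len(q):print(n,nm,len(q),'x',np.percentile(q[:,0],[1,50,99]).round(1),'y',np.percentile(q[:,1],[2,50,98]).round(1),'z',np.median(q[:,2]).round(1))
    for z in range(25,175,10):
        q=L[(L[:,2]>=z)&(L[:,2]<z+10)&(L[:,0]<38)]
        if len(q):print(z,len(q),q[:,:2].min(0).round(),q[:,:2].max(0).round(),end='; ')
    print()
```

```text
top head 283 x [-20.2  -5.7   9.6] y [-17.1  -0.1  17.5] z 212.8
top upr 270 x [43.4 55.9 69.5] y [-19.1  -0.1  19.2] z 205.2
top tipz 23 x [-43.9 -40.3 -37.4] y [-5.5  0.2  5. ] z 199.7
top bar 130 x [-34.1  15.5  36.5] y [-11.4   0.4  17.9] z 185.8
top base 1374 x [-54.3  -9.2  72.4] y [-48.4  15.2  48.6] z 14.8
65 4 [-11.  -4.] [-10.  12.]; 75 14 [-12.   3.] [ 0. 24.]; 85 12 [-10.  15.] [ 0. 22.]; 95 4 [-4. 15.] [-0. 17.]; 135 8 [-20.   4.] [ 5. 18.]; 145 18 [-20. -16.] [10. 18.]; 155 13 [-20. -17.] [-8. 18.]; 165 14 [-20. -16.] [ 1. 18.]; 
side head 191 x [-17.7  -0.4  12.6] y [-15.6   2.5  19.1] z 211.0
side upr 216 x [45.  64.9 72.2] y [-17.    1.7  21. ] z 203.6
side tipz 14 x [-41.1 -37.6 -34.6] y [-3.5  3.3  7.5] z 198.1
side bar 95 x [-14.3  11.4  28.7] y [-15.2   3.5  19.2] z 184.9
side base 1010 x [-49.3  28.7  77. ] y [-46.9  24.   50.1] z 13.1
45 1 [ 2. 11.] [ 2. 11.]; 55 11 [ 0. 11.] [ 3. 21.]; 65 19 [-1. 11.] [ 3. 25.]; 75 18 [-0. 12.] [ 3. 26.]; 85 19 [-4. 12.] [ 3. 23.]; 95 5 [-5. 10.] [ 3. 14.]; 135 22 [-17.   0.] [12. 19.]; 145 21 [-14.   3.] [12. 20.]; 155 19 [-13.  12.] [13. 20.]; 165 36 [-12. -16.] [13. 20.];
```

```bash
python3 -m jog '[{"slide":[0,0,0],"yaw":0.1,"jaw":1},{"slide":[0,0,0],"yaw":0.738,"jaw":1},{"slide":[0,0,0],"yaw":0.738,"jaw":1},{"slide":[0,0,0],"yaw":0.738,"jaw":1},{"slide":[0,0,0],"yaw":0.738,"jaw":1},{"slide":[0,0,0],"yaw":0.738,"jaw":1}]' 40
```

```text
time_s: 0.75
eef_pos: [0.2977, -0.6609, 0.2309]
orientation: [[0.988, -0.156, -0.001], [-0.156, -0.988, 0.001], [-0.001, -0.0, -1.0]]
force: [0.0, 0.4, 0.0]
grip_width: 1.002
finger_force: 0.0
```

```bash
python3 -m jog '[{"slide":[0.01,-0.03,0],"yaw":0,"jaw":1},{"slide":[0.2285,-0.5968,0],"yaw":0,"jaw":1},{"slide":[0.2285,-0.5968,0],"yaw":0,"jaw":1},{"slide":[0.2285,-0.5968,0],"yaw":0,"jaw":1},{"slide":[0.2285,-0.5968,0],"yaw":0,"jaw":1},{"slide":[0.2285,-0.5968,0],"yaw":0,"jaw":1},{"slide":[0.2285,-0.5968,0],"yaw":0,"jaw":1},{"slide":[0.2285,-0.5968,0],"yaw":0,"jaw":1},{"slide":[0.2285,-0.5968,0],"yaw":0,"jaw":1},{"slide":[0.2285,-0.5968,0],"yaw":0,"jaw":1},{"slide":[0.2285,-0.5968,0],"yaw":0,"jaw":1},{"slide":[0.2285,-0.5968,0],"yaw":0,"jaw":1},{"slide":[0.2285,-0.5968,0],"yaw":0,"jaw":1},{"slide":[0.2285,-0.5968,0],"yaw":0,"jaw":1},{"slide":[0.2285,-0.5968,0],"yaw":0,"jaw":1},{"slide":[0.2285,-0.5968,0],"yaw":0,"jaw":1}]'
python3 - <<'E'
from h import *
c=shot('side');cv2.imwrite('pics/c.png',cv2.resize(c['frame'][60:220,250:470],None,fx=3,fy=3))
E
```

```text
time_s: 2.35
eef_pos: [0.552, -0.2194, 0.2313]
orientation: [[0.987, -0.158, -0.0], [-0.158, -0.987, -0.0], [-0.0, 0.0, -1.0]]
force: [-0.1, 0.0, -0.8]
grip_width: 0.999
finger_force: 0.0
```

View pics/c.png

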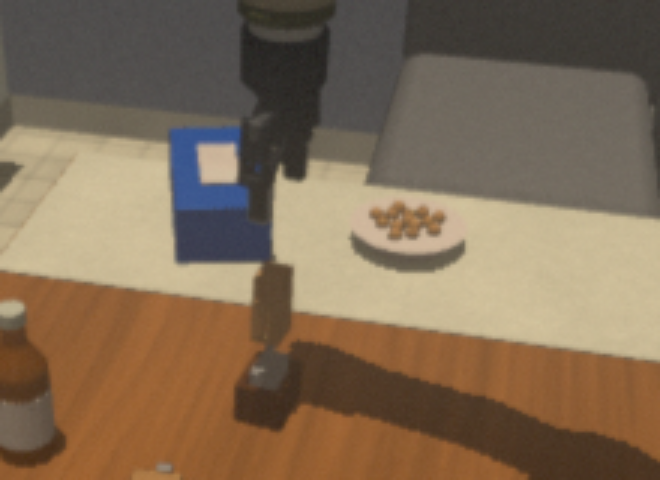

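The open gripper is centred over the scoop's head at (272,290), with its fingers at (258,200) and (293,165), so I'll descend and close.

```bash
python3 -m jog '[{"slide":[0,0,0.03],"yaw":0,"jaw":1},{"slide":[0,0,0.07],"yaw":0,"jaw":1},{"slide":[0,0,0.1],"yaw":0,"jaw":1},{"slide":[0,0,0.12],"yaw":0,"jaw":1},{"slide":[0,0,0.125],"yaw":0,"jaw":1},{"slide":[0,0,0.125],"yaw":0,"jaw":1},{"slide":[0,0,0.125],"yaw":0,"jaw":0.3},{"slide":[0,0,0.125],"yaw":0,"jaw":0},{"slide":[0,0,0.125],"yaw":0,"jaw":-0.1},{"slide":[0,0,0.125],"yaw":0,"jaw":-0.2},{"slide":[0,0,0.125],"yaw":0,"jaw":-0.4},{"slide":[0,0,0.125],"yaw":0,"jaw":-1},{"slide":[0,0,0.125],"yaw":0,"jaw":-1},{"slide":[0,0,0.125],"yaw":0,"jaw":-1}]' 40
```

```text
time_s: 3.8
eef_pos: [0.553, -0.2185, 0.1321]
orientation: [[0.988, -0.156, 0.001], [-0.156, -0.988, -0.001], [0.001, 0.0, -1.0]]
force: [-0.7, -0.3, 6.5]
grip_width: 0.42
finger_force: 40.1
```

```bash
python3 -m jog '[{"slide":[0,0,-0.005],"yaw":0,"jaw":-1},{"slide":[0,0,-0.02],"yaw":0,"jaw":-1},{"slide":[0,0,-0.04],"yaw":0,"jaw":-1},{"slide":[0,0,-0.06],"yaw":0,"jaw":-1},{"slide":[0,0,-0.0775],"yaw":0,"jaw":-1},{"slide":[0,0,-0.0825],"yaw":0,"jaw":-1},{"slide":[0,0,-0.0825],"yaw":0,"jaw":-1},{"slide":[0,0,-0.0825],"yaw":0,"jaw":-1}]' 60
```

```text
time_s: 4.6
eef_pos: [0.5523, -0.2179, 0.1969]
orientation: [[0.988, -0.156, -0.001], [-0.156, -0.988, 0.0], [-0.001, -0.0, -1.0]]
force: [-0.0, -0.3, -1.7]
grip_width: 0.411
finger_force: 59.9
```

```bash
python3 -m jog '[{"slide":[-0.004,-0.02,0],"yaw":-0.1,"jaw":-1},{"slide":[-0.01,-0.06,0],"yaw":-0.3,"jaw":-1},{"slide":[-0.02,-0.12,0],"yaw":-0.5,"jaw":-1},{"slide":[-0.025,-0.18,0],"yaw":-0.7,"jaw":-1},{"slide":[-0.03,-0.22,0],"yaw":-0.88,"jaw":-1},{"slide":[-0.03,-0.22,0],"yaw":-1,"jaw":-1},{"slide":[-0.03,-0.22,0],"yaw":-1,"jaw":-1}]'; python3 -m jog '[{"slide":[0,0,0],"yaw":-0.15,"jaw":-1},{"slide":[0,0,0],"yaw":-0.33,"jaw":-1},{"slide":[0,0,0],"yaw":-0.5,"jaw":-1},{"slide":[0,0,0],"yaw":-0.68,"jaw":-1},{"slide":[0,0,0],"yaw":-0.85,"jaw":-1},{"slide":[0,0,0],"yaw":-1,"jaw":-1},{"slide":[0,0,0],"yaw":-1,"jaw":-1}]'; python3 -m jog '[{"slide":[0,0,0],"yaw":-0.15,"jaw":-1},{"slide":[0,0,0],"yaw":-0.29,"jaw":-1},{"slide":[0,0,0],"yaw":-0.29,"jaw":-1},{"slide":[0,0,0],"yaw":-0.29,"jaw":-1}]'
```

```text
time_s: 5.3
eef_pos: [0.556, -0.0395, 0.1965]
orientation: [[0.807, 0.591, -0.001], [0.591, -0.807, 0.0], [-0.001, -0.001, -1.0]]
force: [-0.9, -0.8, -1.9]
grip_width: 0.41
finger_force: 60.2
time_s: 6.0
eef_pos: [0.556, -0.042, 0.1966]
orientation: [[0.16, 0.987, -0.001], [0.987, -0.16, -0.0], [-0.0, -0.001, -1.0]]
force: [0.2, -0.1, -1.5]
grip_width: 0.415
finger_force: 60.2
time_s: 6.4
eef_pos: [0.5562, -0.0411, 0.197]
orientation: [[-0.064, 0.998, -0.001], [0.998, 0.064, 0.0], [0.0, -0.001, -1.0]]
force: [0.3, -0.3, -1.5]
grip_width: 0.411
finger_force: 60.2
```

```bash
python3 -m jog '[{"slide":[0.03,0.006,0],"yaw":0,"jaw":-1},{"slide":[0.08,0.015,0],"yaw":-0.01,"jaw":-1},{"slide":[0.12,0.022,0],"yaw":-0.01,"jaw":-1},{"slide":[0.1453,0.0264,0],"yaw":-0.01,"jaw":-1},{"slide":[0.1453,0.0264,0],"yaw":-0.01,"jaw":-1},{"slide":[0.1453,0.0264,0],"yaw":-0.01,"jaw":-1}]'
python3 - <<'E'
from h import *
f=[]
for n in('side','top'):
    c=shot(n);f.append(c['frame'])
cv2.imwrite('pics/d.png',np.hstack([cv2.resize(f[0][170:310,255:355],None,fx=4,fy=4,interpolation=cv2.INTER_CUBIC),cv2.resize(f[1][150:290,200:300],None,fx=4,fy=4,interpolation=cv2.INTER_CUBIC)]))
a=np.radians(94.1);X=np.array([np.cos(a),np.sin(a)]);Y=np.array([-X[1],X[0]]);o=np.array([.5647,.1595])
for n in('top','side'):
    c=dict(np.load(f'pics/{n}.npz'));P=pts(c);L=np.dstack([(P[...,:2]-o)@X,(P[...,:2]-o)@Y,P[...,2]])*1000
    fr=c['frame'].astype(int);wood=(fr[...,2]-fr[...,0]>40)
    m=wood&(L[...,0]>-130)&(L[...,0]<-50)&(abs(L[...,1])<40)&(L[...,2]>60)
    q=L[m];print(n,len(q))
    if len(q):
        for z in range(60,250,10):
            k=q[(q[:,2]>=z)&(q[:,2]<z+10)]
            if len(k)>2:print(z,len(k),k[:,:2].min(0).round(1),k[:,:2].max(0).round(1))
        print(np.percentile(q[:,2],[1,99]))
E
```

```text
time_s: 7.0
eef_pos: [0.569, 0.0769, 0.197]
orientation: [[-0.076, 0.997, -0.001], [0.997, 0.076, -0.001], [-0.001, -0.001, -1.0]]
force: [0.1, -0.0, -0.5]
grip_width: 0.415
finger_force: 60.3
top 530
[540.33059762 602.11235089]
side 1015
150 3 [-83.1  13.2] [-67.   19.7]
160 69 [-97.  -15.1] [-64.6  20.1]
170 35 [-97.9 -15. ] [-65.4  20.4]
180 35 [-92.2 -14.6] [-65.   20.6]
190 30 [-80.6 -22.4] [-63.4  20.5]
200 45 [-84.9 -27.3] [-63.5  33.3]
210 54 [-85.6 -13.8] [-63.7  33.5]
220 58 [-89.9 -29.2] [-64.8  34. ]
230 120 [-96.7 -30.5] [-65.4  39. ]
240 6 [-86.6 -37.8] [-68.6  37.2]
[162.78605731 617.98525618]
```

View pics/d.png

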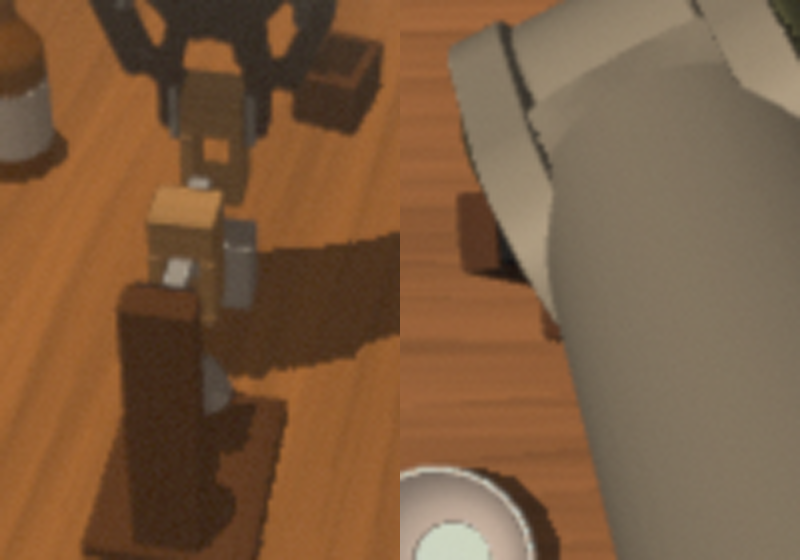

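In the side view (left) the scoop's eye is at (215,150), in line with the tip at (200,183) and the bar. The arm blocks the top view. The point clouds put the scoop about 0.7 mm off the bar line, so I'll correct that and slide the eye over the tip.

```bash
python3 -m jog '[{"slide":[0,0.001,0],"yaw":0,"jaw":-1},{"slide":[0.01,0.001,0],"yaw":0,"jaw":-1},{"slide":[0.02,0.001,0],"yaw":0,"jaw":-1},{"slide":[0.03,0.001,0],"yaw":0,"jaw":-1},{"slide":[0.04,0.001,0],"yaw":0,"jaw":-1},{"slide":[0.048,0.001,0],"yaw":0,"jaw":-1},{"slide":[0.05,0.001,0],"yaw":0,"jaw":-1},{"slide":[0.05,0.001,0],"yaw":0,"jaw":-1},{"slide":[0.05,0.001,0],"yaw":0,"jaw":-1}]'
python3 - <<'E'
from h import *
F=[]
for i in range(3):
    c=shot('side');F.append(arm.state()['force'])
print(np.round(F,2))
cv2.imwrite('pics/e.png',cv2.resize(c['frame'][190:290,265:340],None,fx=6,fy=6,interpolation=cv2.INTER_CUBIC))
E
```

```text
time_s: 8.0
eef_pos: [0.5669, 0.1166, 0.1972]
orientation: [[-0.079, 0.997, -0.0], [0.997, 0.079, -0.0], [-0.0, -0.0, -1.0]]
force: [0.5, -0.7, -2.2]
grip_width: 0.413
finger_force: 60.3
[[-0.35  0.02 -1.6 ]
 [ 0.43  0.23 -0.63]
 [ 0.76 -0.2  -1.17]]
```

View pics/e.png

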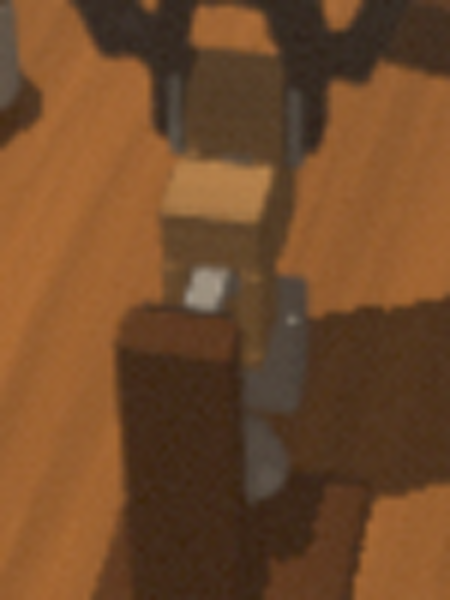

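The scoop's head is now close behind the spoon's head (185,110 versus 215,195). The eye is over the tip with no contact force. From the top crop I expect the buffer face near stand x ≈ 37, about 36 mm of travel from here, so I'll go 26 mm slowly and then creep.

```bash
cat > f.py <<'E'
from h import *
a=[arm.state()]
for i in range(4): cams.read_camera('side');a.append(arm.state())
F=np.array([s['force'] for s in a]);X=np.array([-.0715,.9974])
print('Fx along bar',np.round(F[:,:2]@X,2),'mean',F.mean(0).round(2),'T',np.mean([s['torque'] for s in a],0).round(2),'standx',round(float(np.mean([(s['eef_pos'][:2]-[.5637,.161])@X for s in a]))*1000,2),'t',a[-1]['time_s'])
E
python3 -m jog '[{"slide":[0.002,0,0],"yaw":0,"jaw":-1},{"slide":[0.004,0,0],"yaw":0,"jaw":-1},{"slide":[0.006,0,0],"yaw":0,"jaw":-1},{"slide":[0.008,0,0],"yaw":0,"jaw":-1},{"slide":[0.01,0,0],"yaw":0,"jaw":-1},{"slide":[0.012,0,0],"yaw":0,"jaw":-1},{"slide":[0.014,0,0],"yaw":0,"jaw":-1},{"slide":[0.016,0,0],"yaw":0,"jaw":-1}]'; python3 f.py
python3 -m jog '[{"slide":[0.002,0,0],"yaw":0,"jaw":-1},{"slide":[0.004,0,0],"yaw":0,"jaw":-1},{"slide":[0.006,0,0],"yaw":0,"jaw":-1},{"slide":[0.008,0,0],"yaw":0,"jaw":-1},{"slide":[0.01,0,0],"yaw":0,"jaw":-1},{"slide":[0.012,0,0],"yaw":0,"jaw":-1},{"slide":[0.014,0,0],"yaw":0,"jaw":-1},{"slide":[0.016,0,0],"yaw":0,"jaw":-1}]'; python3 f.py
```

```text
time_s: 8.95
eef_pos: [0.5658, 0.1296, 0.1973]
orientation: [[-0.079, 0.997, -0.0], [0.997, 0.079, -0.0], [-0.0, -0.0, -1.0]]
force: [0.3, -0.4, -0.8]
grip_width: 0.411
finger_force: 60.3
Fx along bar [-0.44  0.15  0.15 -0.28  0.59] mean [ 0.29  0.05 -1.33] T [-0.09 -0.02  0.02] standx -31.19 t 9.15
time_s: 9.95
eef_pos: [0.5648, 0.1426, 0.1972]
orientation: [[-0.079, 0.997, -0.0], [0.997, 0.079, 0.0], [0.0, -0.0, -1.0]]
force: [-0.6, -0.7, -1.3]
grip_width: 0.416
finger_force: 60.3
Fx along bar [-0.62 -0.78  0.08  0.39  0.42] mean [ 0.18 -0.09 -1.76] T [-0.06 -0.01 -0.02] standx -18.32 t 10.15
```

```bash
for i in 1; do python3 -m jog '[{"slide":[0.001,0,0],"yaw":0,"jaw":-1},{"slide":[0.002,0,0],"yaw":0,"jaw":-1},{"slide":[0.003,0,0],"yaw":0,"jaw":-1},{"slide":[0.004,0,0],"yaw":0,"jaw":-1},{"slide":[0.005,0,0],"yaw":0,"jaw":-1}]' | grep -E 'force|eef'; done; python3 f.py
python3 - <<'E'
from h import *
a=np.radians(94.1);X=np.array([np.cos(a),np.sin(a)]);Y=np.array([-X[1],X[0]]);o=np.array([.5647,.1595])
P=pts(shot('side')).reshape(-1,3);L=np.c_[(P[:,:2]-o)@X,(P[:,:2]-o)@Y,P[:,2]]*1000
q=L[(L[:,2]>207)&(L[:,2]<216)&(abs(L[:,0])<40)&(abs(L[:,1])<22)];print('spoon top x',np.percentile(q[:,0],[2,50,98]).round(1),len(q),'z',np.median(q[:,2]))
E
```

```text
eef_pos: [0.5646, 0.1463, 0.1973]
force: [-0.4, -0.8, 0.1]
finger_force: 60.3
Fx along bar [-0.75 -1.82 -0.63 -1.18 -0.73] mean [-0.   -1.03 -1.01] T [-0.19 -0.03 -0.01] standx -14.53 t 10.85
spoon top x [-1.8 17.  33.9] 243 z 211.28769973352024
```

Now the push reads about 1 N, which matches the spoon sliding. I'll creep on.

```bash
python3 -m jog '[{"slide":[0.0005,0,0],"yaw":0,"jaw":-1},{"slide":[0.001,0,0],"yaw":0,"jaw":-1},{"slide":[0.0015,0,0],"yaw":0,"jaw":-1},{"slide":[0.002,0,0],"yaw":0,"jaw":-1},{"slide":[0.0025,0,0],"yaw":0,"jaw":-1}]' | grep -E 'eef'; python3 f.py; python3 -m jog '[{"slide":[0.0005,0,0],"yaw":0,"jaw":-1},{"slide":[0.001,0,0],"yaw":0,"jaw":-1},{"slide":[0.0015,0,0],"yaw":0,"jaw":-1}]' | grep -E 'eef'; python3 f.py
```

```text
eef_pos: [0.5643, 0.1483, 0.1972]
Fx along bar [-1.19 -1.29 -0.62 -1.27 -0.98] mean [-0.   -1.07 -0.96] T [-0.22 -0.04 -0.01] standx -12.59 t 11.6
eef_pos: [0.5642, 0.1496, 0.1972]
Fx along bar [-0.33 -1.61 -1.14 -0.64 -0.61] mean [ 0.21 -0.86 -0.81] T [-0.19 -0.03  0.  ] standx -11.36 t 12.1
```

```bash
python3 -m jog '[{"slide":[0.0005,0,0],"yaw":0,"jaw":-1},{"slide":[0.001,0,0],"yaw":0,"jaw":-1},{"slide":[0.0015,0,0],"yaw":0,"jaw":-1}]' | grep -E 'eef'; python3 f.py; python3 -m jog '[{"slide":[0.0005,0,0],"yaw":0,"jaw":-1},{"slide":[0.001,0,0],"yaw":0,"jaw":-1}]' | grep -E 'eef'; python3 f.py
```

```text
eef_pos: [0.5641, 0.1508, 0.1972]
Fx along bar [-1.08 -1.47 -0.33 -1.18 -0.87] mean [-0.06 -0.99 -1.32] T [-0.19 -0.03 -0.  ] standx -10.17 t 12.6
eef_pos: [0.5641, 0.1515, 0.1972]
Fx along bar [-1.12 -1.53 -0.52 -0.98 -0.82] mean [ 0.   -1.   -1.66] T [-0.16 -0.03 -0.01] standx -9.39 t 13.0
```

```bash
python3 -m jog '[{"slide":[0.0005,0,0],"yaw":0,"jaw":-1},{"slide":[0.001,0,0],"yaw":0,"jaw":-1}]' | grep -E 'eef'; python3 f.py
```

```text
eef_pos: [0.564, 0.1523, 0.1973]
Fx along bar [-1.12 -0.07 -0.9  -1.21 -0.78] mean [ 0.06 -0.82 -1.43] T [-0.18 -0.03 -0.01] standx -8.59 t 13.4
```

```bash
python3 -m jog '[{"slide":[0.0005,0,0],"yaw":0,"jaw":-1},{"slide":[0.001,0,0],"yaw":0,"jaw":-1}]' | grep -E 'eef'; python3 f.py;  python3 -m jog '[{"slide":[0.0005,0,0],"yaw":0,"jaw":-1},{"slide":[0.001,0,0],"yaw":0,"jaw":-1}]' | grep -E 'eef'; python3 f.py
```

```text
eef_pos: [0.564, 0.1531, 0.1973]
Fx along bar [-1.74 -0.35 -1.16 -0.51 -1.15] mean [-0.48 -1.02 -1.44] T [-0.16 -0.04  0.  ] standx -7.77 t 13.8
eef_pos: [0.5639, 0.1539, 0.1972]
Fx along bar [-1.52 -0.31  0.47 -0.35 -0.6 ] mean [ 0.33 -0.44 -1.83] T [-0.14 -0.01  0.01] standx -7.0 t 14.2
```

```bash
python3 -m jog '[{"slide":[0.0005,0,0],"yaw":0,"jaw":-1},{"slide":[0.001,0,0],"yaw":0,"jaw":-1}]' | grep -E 'eef'; python3 f.py
```

```text
eef_pos: [0.5639, 0.1547, 0.1973]
Fx along bar [-1.93 -0.63 -0.41  0.26 -1.02] mean [-0.11 -0.76 -1.64] T [-0.15 -0.04 -0.01] standx -6.19 t 14.6
```

```bash
python3 -m jog '[{"slide":[0.0005,0,0],"yaw":0,"jaw":-1},{"slide":[0.001,0,0],"yaw":0,"jaw":-1}]' | grep -E 'eef'; python3 f.py
```

```text
eef_pos: [0.5638, 0.1555, 0.1972]
Fx along bar [-0.43 -0.36 -1.02 -0.91  0.15] mean [ 0.2  -0.5  -1.73] T [-0.15 -0.04 -0.02] standx -5.4 t 15.0
```

```bash
python3 -m jog '[{"slide":[0.0005,0,0],"yaw":0,"jaw":-1},{"slide":[0.001,0,0],"yaw":0,"jaw":-1}]' | grep -E 'eef'; python3 f.py
```

```text
eef_pos: [0.5637, 0.1563, 0.1973]
Fx along bar [-1.33 -1.5  -0.34 -1.54 -0.64] mean [ 0.49 -1.04 -1.49] T [-0.15 -0.03 -0.01] standx -4.59 t 15.4
```

```bash
python3 -m jog '[{"slide":[0.0005,0,0],"yaw":0,"jaw":-1},{"slide":[0.001,0,0],"yaw":0,"jaw":-1}]' | grep -E 'eef'; python3 f.py
```

```text
eef_pos: [0.5637, 0.1571, 0.1973]
Fx along bar [-1.09 -1.35 -0.92 -1.23 -0.48] mean [ 0.55 -0.98 -1.48] T [-0.15 -0.01 -0.01] standx -3.8 t 15.8
```

```bash
python3 -m jog '[{"slide":[0.0005,0,0],"yaw":0,"jaw":-1},{"slide":[0.001,0,0],"yaw":0,"jaw":-1}]' | grep -E 'eef'; python3 f.py
```

```text
eef_pos: [0.5636, 0.1579, 0.1972]
Fx along bar [ 0.48 -0.79 -1.31 -0.93 -1.26] mean [ 0.18 -0.75 -1.4 ] T [-0.26 -0.01 -0.01] standx -3.11 t 16.2
```

```bash
python3 -m jog '[{"slide":[0.0005,0,0],"yaw":0,"jaw":-1}]' | grep -E 'eef'; python3 f.py
```

```text
eef_pos: [0.5636, 0.1579, 0.1972]
Fx along bar [-3.52 -2.95 -3.62 -3.77 -3.53] mean [-0.   -3.49 -0.27] T [-0.62  0.   -0.  ] standx -3.09 t 16.5
```

Contact: the force rose to 3.5 N and the arm stopped advancing. A little more will bring it to about 5 N.

```bash
python3 -m jog '[{"slide":[0.00025,0,0],"yaw":0,"jaw":-1}]' | grep -E 'eef'; python3 f.py
```

```text
eef_pos: [0.5636, 0.1579, 0.1972]
Fx along bar [-3.76 -3.78 -4.01 -4.87 -5.21] mean [ 0.1  -4.33  0.53] T [-1.04  0.01 -0.04] standx -3.03 t 16.8
```

```bash
python3 -m jog '[{"slide":[0.00008,0,0],"yaw":0,"jaw":-1},{"slide":[0.00008,0,0],"yaw":0,"jaw":-1}]' | grep -E 'eef'; python3 f.py
```

```text
eef_pos: [0.5636, 0.1579, 0.1973]
Fx along bar [-5.25 -5.89 -4.91 -4.87 -4.8 ] mean [-0.41 -5.19  0.4 ] T [-1.12  0.01 -0.05] standx -3.04 t 17.2
```

5.2 N on the buffer. I'll back off a hair to relieve the press, then lower.

```bash
python3 -m jog '[{"slide":[-0.0008,0,0],"yaw":0,"jaw":-1},{"slide":[-0.0016,0,0],"yaw":0,"jaw":-1},{"slide":[-0.0016,0,0],"yaw":0,"jaw":-1}]' | grep -E 'eef'; python3 f.py; python3 -m jog '[{"slide":[0,0,0.003],"yaw":0,"jaw":-1},{"slide":[0,0,0.007],"yaw":0,"jaw":-1},{"slide":[0,0,0.012],"yaw":0,"jaw":-1},{"slide":[0,0,0.017],"yaw":0,"jaw":-1},{"slide":[0,0,0.02],"yaw":0,"jaw":-1},{"slide":[0,0,0.0215],"yaw":0,"jaw":-1},{"slide":[0,0,0.0215],"yaw":0,"jaw":-1}]'| grep -E 'eef'; python3 f.py
```

```text
eef_pos: [0.5636, 0.1579, 0.1972]
Fx along bar [-1.45 -0.89 -0.35 -1.12  0.71] mean [-0.11 -0.63 -1.37] T [-0.16 -0.    0.  ] standx -3.11 t 17.7
eef_pos: [0.5636, 0.1573, 0.1798]
Fx along bar [ 0.2  -0.25 -0.89  0.08  0.1 ] mean [-0.06 -0.16 -1.4 ] T [-0.    0.01 -0.03] standx -3.65 t 18.6
```

```bash
python3 -m jog '[{"slide":[0,0,0.001],"yaw":0,"jaw":-1},{"slide":[0,0,0.002],"yaw":0,"jaw":-1},{"slide":[0,0,0.003],"yaw":0,"jaw":-1}]'| grep -E 'eef'; python3 f.py
```

```text
eef_pos: [0.5636, 0.1573, 0.1776]
Fx along bar [0.33 0.02 0.28 0.02 0.66] mean [-0.17  0.25 -1.35] T [ 0.03 -0.    0.01] standx -3.7 t 19.1
```

```bash
python3 -m jog '[{"slide":[0,0,0.0005],"yaw":0,"jaw":-1},{"slide":[0,0,0.001],"yaw":0,"jaw":-1}]'| grep -E 'eef'; python3 f.py
```

```text
eef_pos: [0.5636, 0.1573, 0.1768]
Fx along bar [-0.43  0.79  0.54  0.14 -0.44] mean [-0.24  0.1  -1.78] T [ 0.   -0.01  0.  ] standx -3.69 t 19.5
```

```bash
python3 -m jog '[{"slide":[0,0,0.0005],"yaw":0,"jaw":-1},{"slide":[0,0,0.001],"yaw":0,"jaw":-1}]'| grep -E 'eef'; python3 f.py
```

```text
eef_pos: [0.5637, 0.1573, 0.1761]
Fx along bar [ 0.71 -0.58 -0.03  0.07  0.15] mean [-0.07  0.06 -0.17] T [-0.05  0.02 -0.01] standx -3.68 t 19.9
```

```bash
python3 -m jog '[{"slide":[0,0,0.0005],"yaw":0,"jaw":-1},{"slide":[0,0,0.001],"yaw":0,"jaw":-1}]'| grep -E 'eef'; python3 f.py
```

```text
eef_pos: [0.5637, 0.1573, 0.176]
Fx along bar [-1.53 -0.91 -0.54 -1.58 -0.85] mean [-2.73 -1.28  8.7 ] T [-0.26  0.61  0.02] standx -3.68 t 20.3
```

Resting on the bar. I'll ease off the downward press, open moderately, and look.

```bash
python3 -m jog '[{"slide":[0,0,-0.0007],"yaw":0,"jaw":-1},{"slide":[0,0,-0.0007],"yaw":0,"jaw":-1}]'; python3 -m jog '[{"slide":[0,0,0],"yaw":0,"jaw":-0.15},{"slide":[0,0,0],"yaw":0,"jaw":-0.1},{"slide":[0,0,0],"yaw":0,"jaw":0},{"slide":[0,0,0],"yaw":0,"jaw":0.1},{"slide":[0,0,0],"yaw":0,"jaw":0.25},{"slide":[0,0,0],"yaw":0,"jaw":0.4},{"slide":[0,0,0],"yaw":0,"jaw":0.4},{"slide":[0,0,0],"yaw":0,"jaw":0.4},{"slide":[0,0,0],"yaw":0,"jaw":0.4}]' 20;  python3 - <<'E'
from h import *
c=shot('side')
cv2.imwrite('pics/f.png',cv2.resize(c['frame'][170:310,255:355],None,fx=5,fy=4.2,interpolation=cv2.INTER_CUBIC))
E
```

```text
time_s: 20.5
eef_pos: [0.5637, 0.1573, 0.176]
orientation: [[-0.079, 0.997, 0.0], [0.997, 0.079, -0.0], [-0.0, 0.0, -1.0]]
force: [-1.0, -0.8, 3.1]
grip_width: 0.411
finger_force: 60.8
time_s: 21.4
eef_pos: [0.5637, 0.1573, 0.1758]
orientation: [[-0.079, 0.997, -0.0], [0.997, 0.079, 0.0], [0.0, -0.0, -1.0]]
force: [-0.2, 0.2, 0.4]
grip_width: 0.701
finger_force: 0.0
```

View pics/f.png

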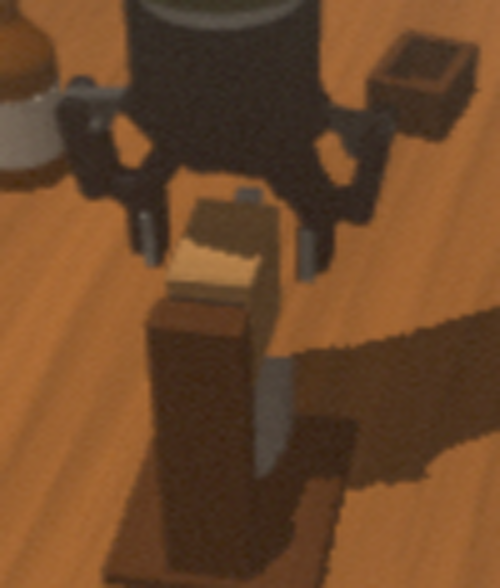

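Both heads hang back to back at (215,245), behind the upright, and the fingers at (150,240) and (305,255) are clear. I'll retract straight up, then toward the robot.

```bash
python3 -m jog '[{"slide":[0,0,-0.01],"yaw":0,"jaw":0.4},{"slide":[0,0,-0.03],"yaw":0,"jaw":0.4},{"slide":[0,0,-0.06],"yaw":0,"jaw":0.4},{"slide":[0,0,-0.11],"yaw":0,"jaw":0.4},{"slide":[0,0,-0.16],"yaw":0,"jaw":0.4},{"slide":[-0.1,0,-0.18],"yaw":0,"jaw":0.4},{"slide":[-0.15,0,-0.18],"yaw":0,"jaw":0.4},{"slide":[-0.2,0,-0.18],"yaw":0,"jaw":0.4},{"slide":[-0.25,0,-0.18],"yaw":0,"jaw":0.4},{"slide":[-0.3,0,-0.18],"yaw":0,"jaw":0.4},{"slide":[-0.3,0,-0.18],"yaw":0,"jaw":0.4},{"slide":[-0.3,0,-0.18],"yaw":0,"jaw":0.4}]';  python3 - <<'E'
from h import *
c=shot('side');t=shot('top')
cv2.imwrite('pics/g.png',np.hstack([cv2.resize(c['frame'][170:310,255:355],None,fx=4,fy=4,interpolation=cv2.INTER_CUBIC),cv2.resize(t['frame'][150:290,200:300],None,fx=4,fy=4,interpolation=cv2.INTER_CUBIC)]))
a=np.radians(94.1);X=np.array([np.cos(a),np.sin(a)]);Y=np.array([-X[1],X[0]]);o=np.array([.5647,.1595])
P=pts(t).reshape(-1,3);L=np.c_[(P[:,:2]-o)@X,(P[:,:2]-o)@Y,P[:,2]]*1000
q=L[(L[:,2]>207)&(L[:,2]<220)&(abs(L[:,0])<60)&(abs(L[:,1])<25)];print(np.percentile(q,[1,50,99],axis=0).round(1),len(q))
E
```

```text
time_s: 22.65
eef_pos: [0.5824, -0.0829, 0.3202]
orientation: [[-0.076, 0.997, 0.0], [0.997, 0.076, 0.0], [0.0, 0.0, -1.0]]
force: [-0.4, 0.7, 0.1]
grip_width: 0.7
finger_force: 0.0
[[-16.8 -17.3 207.1]
 [ 14.1   0.9 212.7]
 [ 56.3  17.9 216.4]] 580
```

View pics/g.png

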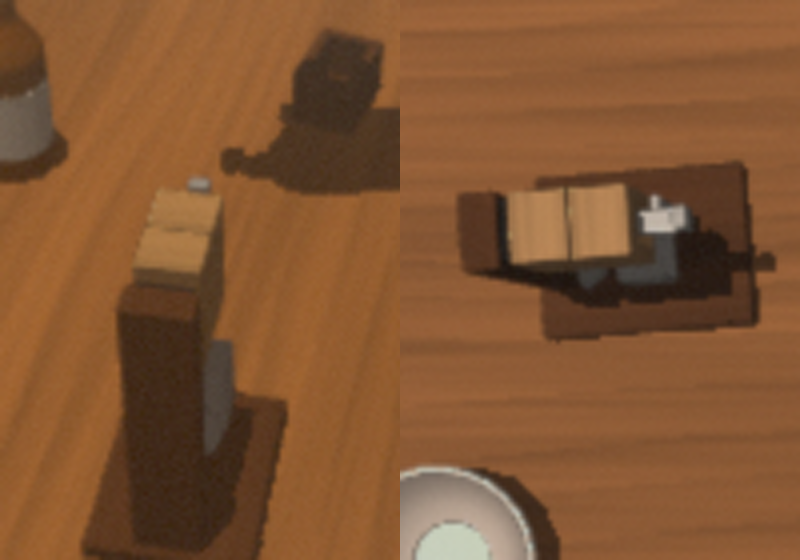

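Both heads are level and nearly touching, at (535,225) and (600,220) in the top view. They sit at the back against the buffer, with the tip free at (665,217), so I'm handing in.

```bash
python3 -c "
from workcell import arm
print(arm.job_done())"
```

```text
the job is handed in; nothing more can be done
None
```

The scoop hangs behind the hook's tip, right next to the spoon at the back of the bar; the pair was pressed against the buffer at about 5 N, and the job was handed in at about 23 s.

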